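# Dry-pack and close a screw-top tub in a hardware shop

## Robot

A 6-joint arm with a two-finger parallel gripper is mounted at the origin on the work surface. World frame = base frame: x ahead of the robot, y to its left, z up, the work surface at z = 0. Lengths are in m, angles in rad, forces in N, time in s.
With the tool pointing down it reaches from about 0.4 to 0.825 m from the base axis. Payload 7 kg.
Tool frame: the origin (TCP) lies midway between the tips of the shut fingers; the grasp point (between the pads) lies hold_point_z behind it (hold_point_z is the distance from the TCP to the grasp point, in m); z points along the fingers, y is the line along which they close (so a half turn about z gives the same grasp; the last joint's range is limited). The gripper opens to 88 mm and grips with 3 to 60 N. Pads are 19 mm wide; open, the fingers measure 130 mm over their backs; the gripper's body (78 mm by 193 mm) begins 47 mm behind the grasp point.
Start: joints at [-0.992, 0.359, 0.012, 0, -1.224, -0.288], TCP at [0.194, -0.647, 0.189] pointing down, gripper open.
Joint ranges: [-3.07, 3.07], [-1.43, 2.12], [-1.02, 1.25], [-3.03, 1.67], [-3.05, -0], [-3.03, 3.03]. Speed limits (rad/s): [2.39, 2.39, 3.01, 3.14, 3.14, 3.14].

## Interface

Orientations are given as [roll, pitch, yaw] about the fixed x, y, z axes, in that order (R = Rz(yaw) Ry(pitch) Rx(roll)).
In Python, from station import * gives the robot as it stands.
- The arm moves only by the tool apply_moves, never from a script. Its argument "steps" is a list of rows, each an object with "translation": the shift along the world's x, y, z scaled (see below), a list of three; "rotation": the turn, a rotation vector about the world's x, y, z scaled (see below), a list of three. A call has exactly 10 rows; each row is the pose to reach, as a shift and turn from the pose commanded when the call began; what a row does not reach only later rows make up. The controller multiplies each number of a shift by 250 mm and each number of a turn by 30 degrees. A row lasts 1/12 s, in which the tool goes at most 41.7 mm and 7.16 degrees, less where a joint would pass 70% of its speed; a pose out of reach is approached as far as the arm can. A call with a number of a shift or a turn outside -1 to 1 is refused whole. A call with a gripper value outside its range is refused whole. "jaw" is the closure, from -1 (fully open) to 1 (shut), so that 0 is half open, set as the call begins (left out, the last holds). The fingers move at their own pace and stop on an object; "newtons" is the grip in N (left out, the last holds). Time passes only in rows, so rows that repeat a pose let the fingers close, or fill a call up. It gives the time, the measured TCP pose, the force, the opening and the grip force at its end, in the units of the state.
- get_state(): the state, without advancing time (a new reading comes with each control period).
- grab_frame(name): name is "scene" or "top"; returns the picture (420x560x3 uint8, blue, green, red); there is no depth.
- camera_model(name): a dict with "fx", "fy", "cx", "cy" (pixels), "k1" (the pictures are not rectified: a ray, as slopes to the right and down, at radius r is drawn at 1 + k1 r^2 times it, then the intrinsics apply), "xyz" and "rotation" of the camera in the world. Camera axes: x right, y down, z forward; pixel columns grow to the right and rows downward; lengths in m; the calibration is good to about 2 mm. A picture is of the moment at which its call begins. camera_model takes no time and is no camera call.
- job_done(): hands the job in; it is judged then, once.
The state is a dict: "t": time; "q": joint angles; "qd": joint speeds; "joint_efforts": joint torques, N m; "eef_pos": TCP position; "ee_rot": TCP orientation; "force": force on the tool from outside, world axes, zero at the start; "moment": the same for the moment, N m; "width": finger opening in m; "gripper_force": force on a finger pad.
Only numpy, scipy, OpenCV 4.12 (cv2) and the standard library are available. Lean on these libraries where they do the work, as an engineer would, in place of code of your own. Each camera call takes 0.05 s, during which the arm holds its last target. There are 200 camera calls.

## Task

Put the desiccant cartridge into the open tub and then close the tub with its screw cap. Set the cap level on the neck, turn it backward (counter-clockwise from above) until it drops into the thread start, then screw it forward (clockwise) until it is fully home, and let go. Leave the tape rolls, the carton and the bottle where they are.

Things in the scene. Friction and masses are not known exactly. Their poses are not given: they have to be found in the camera images.
- tub: White round plastic tub, 130 mm outside diameter, fixed to the counter by a 150 mm square steel foot plate. Origin: centre of its underside on the counter, z up. Inner floor 8 mm above the origin, shoulder at 89 mm, threaded neck above that. The neck's thread may stand at any turn about the axis: the tub's yaw does not tell it, but it can be seen or felt.
- tub_mouth (a point): Centre of the mouth, at the neck's top edge, 122 mm above the tub's origin. Open bore 92 mm in diameter; neck 100 mm outside diameter, tapered over its top 4 mm.
- tub_ridges (a point): Point on the tub's axis, 112 mm above its origin, level with the tops of the four thread ridges (outer radius 57 mm). Four 26 degree notches, every 90 degrees, part them; a 4 mm tooth stands beside each. The cap's origin is here while its lugs ride on the ridges (4 mm higher on the teeth). Turned up to about 90 degrees counter-clockwise it falls 13 mm into the notches; the teeth then stop it.
- tub_home (a point): Point on the tub's axis, 91 mm above its origin: where the cap's origin lies when fully home. From the notches (cap origin at 99 mm) about 70 degrees clockwise takes the lugs down under the ridges to a solid stop. Turned clockwise while still on top of the ridges, the lugs run against the teeth instead.
- cap: White plastic screw cap, ribbed skirt, 125 mm diameter, 67 mm tall, about 0.2 kg, loose on the counter, skirt down. Origin: centre of the skirt's lower edge, z up; flat top at 37 mm. Inside the lower edge four lugs, 6 mm high, 14 mm wide, at 0, 90, 180, 270 degrees from its x axis; they clear the neck by 2 mm all round. On the neck it turns freely, rubbing only by its weight.
- cap_bar (a point): Centre of the cap's straight grip bar, on the cap's axis 52 mm above its origin. The bar runs along the cap's x axis, 90 mm long, 16 mm wide (y), from 37 to 67 mm above the cap's origin.
- cartridge: Black plastic desiccant cartridge, upright slab with grey slots, 44 mm (x) by 26 mm (y) by 106 mm tall, about 0.09 kg, loose on the counter. Origin: centre of its underside.
- cartridge_mid (a point): The centre of the desiccant cartridge, 53 mm above its origin.
- tape_stack: Bystander: two stacked masking tape rolls, one piece, 100 mm diameter, 49 mm tall, origin at the centre of the underside.
- carton: Bystander: cardboard carton, 70 mm (x) by 120 mm (y) by 50 mm tall, origin at the centre of the underside.
- glue_bottle: Bystander: yellow glue bottle with black top, 60 mm diameter, 170 mm tall, origin at the centre of the underside.
Mind the look-alikes: they are no part of the job. Leave any orange or purple look-alike of the cap alone.

How it is judged:
On the way, in this order (a step that is already met when the one before it is completed fails the run):
1. the desiccant cartridge lies inside the tub, released (horizontal distance between cartridge_mid and tub below 0.055 m and z of cartridge_mid in the frame of tub below 0.075 m and contact force between cartridge and the fingers below 0.1 N and linear speed of cartridge below 0.05 m/s), for 0.2 s.
2. the cap has dropped level into the thread start (its origin 96 to 102 mm above the tub's) (horizontal distance between cap and tub below 0.006 m and z of cap in the frame of tub between 0.096 and 0.102 m and angle between cap's own z axis and vertical below 0.06 rad), for 0.1 s.
At the end, for the whole second after the job is handed in: The cartridge is inside the tub (its centre within 55 mm of the tub's axis and lower than 75 mm above the tub's origin); the cap is screwed home: its origin 87 to 93 mm above the tub's, within 5 mm of the tub's axis, tilted less than 0.05 rad; both released and at rest (horizontal distance between cartridge_mid and tub below 0.055 m and z of cartridge_mid in the frame of tub below 0.075 m and horizontal distance between cap and tub below 0.005 m and z of cap in the frame of tub between 0.087 and 0.093 m and angle between cap's own z axis and vertical below 0.05 rad and linear speed of each of cap, cartridge below 0.02 m/s); the robot touches nothing.
It fails at once if the tape rolls were displaced by more than 30 mm (distance of tape_stack from where it was at the start of the episode above 0.03 m).
It fails at once if the carton was displaced by more than 30 mm (distance of carton from where it was at the start of the episode above 0.03 m).
It fails at once if the bottle was displaced by more than 30 mm or knocked over (distance of glue_bottle from where it was at the start of the episode above 0.03 m or angle between glue_bottle's own z axis and vertical above 0.5 rad).
It also fails if it takes over 69 s, if anything falls off the work surface, if the arm or the gripper's body presses on something with over 40 N, if the wrist force passes 120 N, or if a joint passes its speed limit or range.

## Working session

There is one attempt and no reset: what is moved stays moved. The work goes in short steps, Python scripts to look and compute and a tool call to move; the robot and the scene stay as the last step left them, time stands still between calls to the robot, and variables do not carry over. Pictures are saved under pics/ and viewed, at most 10 in all, crops included, and the job is handed in when it is done.

Besides the shell and the picture viewer there is one more tool, called as a command line: name --argument value ..., lists and objects as JSON in quotes. apply_moves: Moves the arm, as the interface text tells. Shifts and turns lie within -1 to 1; 1 stands for 250 mm of shift or 30 degrees of turn. Its arguments: {"type":"object","properties":{"steps":{"type":"array"},"jaw":{"type":"number"},"newtons":{"type":"number"}},"required":["steps"]}

```bash
ls; mkdir -p pics; python3 - <<'E'
from station import *
import cv2
s=get_state();print({k:s[k] for k in('t','eef_pos','ee_rot','force','width')}, [k for k in s])
for n in('scene','top'):
    cv2.imwrite(f'pics/{n}0.png',grab_frame(n));print(n,camera_model(n))
E
```

```text
pics
{'t': 0.0, 'eef_pos': array([ 0.19334112, -0.64613644,  0.18781473]), 'ee_rot': array([ 3.13992675e+00, -1.55848589e-04, -2.85089075e+00]), 'force': array([-0.83526626,  1.52535415, -0.36888574]), 'width': 0.0877509962159864} ['t', 'q', 'qd', 'joint_efforts', 'eef_pos', 'ee_rot', 'force', 'moment', 'gripper_force', 'width']
scene {'fx': 417.4743653356777, 'fy': 417.4743653356777, 'cx': 271.4720070025878, 'cy': 211.13233208583415, 'k1': -0.03655636454384511, 'xyz': array([ 1.16176019, -0.44123385,  0.99764897]), 'rotation': array([-2.43908551,  0.00621858,  0.94281669])}
top {'fx': 404.679667399709, 'fy': 404.679667399709, 'cx': 281.07402246012487, 'cy': 209.9305063367092, 'k1': -0.0646780710579432, 'xyz': array([ 0.46368553, -0.0349071 ,  1.55596836]), 'rotation': array([-3.08723905,  0.0222215 , -1.58564668])}
```

View pics/scene0.png

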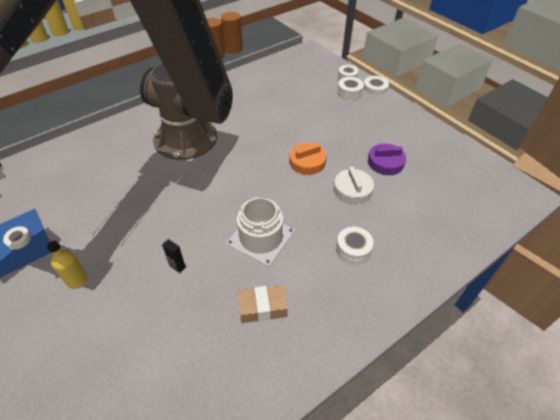

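View pics/top0.png

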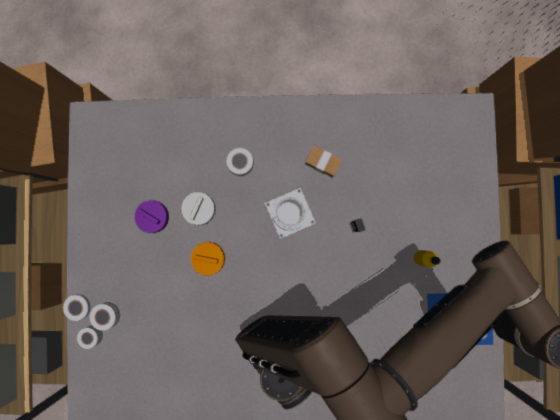

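The white cap sits at scene (354,185) and top (198,209). Its look-alikes are the orange cap at scene (308,158) / top (207,259), the purple cap at scene (387,158) / top (151,216), and the white tape rolls at scene (354,243) / top (240,161). The cartridge is at scene (174,256) / top (357,226) and the tub at scene (261,225) / top (290,212). I choose the white one with the bar.

```bash
cat > h.py <<'E'
from station import *
import cv2, numpy as np
from scipy.spatial.transform import Rotation as Ro
C={n:camera_model(n) for n in('scene','top')}
def K(c): return np.array([[c['fx'],0,c['cx']],[0,c['fy'],c['cy']],[0,0,1]])
def Rc(c): return Ro.from_euler('xyz',c['rotation']).as_matrix()
def ray(n,uv):
    c=C[n]; p=cv2.undistortPoints(np.array([[uv]],float),K(c),np.array([c['k1'],0,0,0]))[0,0]
    return c['xyz'],Rc(c)@np.array([p[0],p[1],1])
def plane(n,uv,z):
    o,d=ray(n,uv); return o+d*(z-o[2])/d[2]
def proj(n,P):
    c=C[n]; R=Rc(c); P=np.atleast_2d(np.asarray(P,float))
    return cv2.projectPoints(P,cv2.Rodrigues(R.T)[0],-R.T@c['xyz'],K(c),np.array([c['k1'],0,0,0]))[0][:,0]
def tri(u1,u2):
    o1,d1=ray('scene',u1);o2,d2=ray('top',u2)
    s=np.linalg.lstsq(np.c_[d1,-d2],o2-o1,rcond=None)[0]
    a,b=o1+d1*s[0],o2+d2*s[1]; return (a+b)/2,np.linalg.norm(a-b)
def comps(m,x0,y0,x1,y1,amin=15):
    s=np.zeros_like(m);s[y0:y1,x0:x1]=m[y0:y1,x0:x1]
    return sorted([c for c in cv2.findContours(s,cv2.RETR_EXTERNAL,cv2.CHAIN_APPROX_NONE)[0] if cv2.contourArea(c)>amin],key=cv2.contourArea,reverse=True)
E
python3 - <<'E'
from h import *
S=cv2.imread('pics/scene0.png');T=cv2.imread('pics/top0.png')
g=cv2.cvtColor(T,cv2.COLOR_BGR2GRAY)
w=(g>165).astype(np.uint8)*255; k=(g<60).astype(np.uint8)*255
for nm,b in(('cap',(175,185,225,235)),('tub',(260,182,325,242)),('tape',(222,143,260,180))):
    for c in comps(w,*b)[:1]: print(nm,cv2.minAreaRect(c),cv2.fitEllipse(c), plane('top',cv2.minAreaRect(c)[0],.037))
for c in comps(k,340,210,375,240)[:2]: print('cart top',cv2.minAreaRect(c),plane('top',cv2.minAreaRect(c)[0],.08))
def crop(I,x,y,r,f): return cv2.resize(I[y-r:y+r,x-r:x+r],None,fx=f,fy=f,interpolation=cv2.INTER_CUBIC)
a=np.hstack([crop(T,198,209,25,8),crop(S,354,185,25,8)]);b=np.hstack([crop(T,357,226,20,5),crop(S,174,256,20,5),crop(T,290,212,40,5)[:200,:400]])
c=np.hstack([crop(T,357,226,20,10)[:, :400],crop(T,290,212,32,6.25)])
cv2.imwrite('pics/crop1.png',cv2.resize(np.vstack([a,c[:,:800]]),(600,600)))
E
```

```text
cap ((197.0, 208.0), (30.0, 30.0), 90.0) ((196.99203491210938, 208.007568359375), (30.034141540527344, 30.551084518432617), 45.30552291870117) [0.55928293 0.31611788 0.037     ]
tub ((289.8017272949219, 212.87071228027344), (37.6849479675293, 37.816253662109375), 66.80140686035156) ((289.5141296386719, 212.8328399658203), (37.9921760559082, 40.461788177490234), 57.66411590576172) [ 0.53525333 -0.03500713  0.037     ]
tape ((239.0, 160.5), (23.0, 24.0), 90.0) ((239.15274047851562, 160.47972106933594), (23.354001998901367, 24.214895248413086), 67.91645812988281) [0.7375213  0.15474364 0.037     ]
cart top ((356.8000183105469, 225.40000915527344), (11.384199142456055, 10.75174331665039), 71.56504821777344) [ 0.4836826  -0.27809604  0.08      ]
```

View pics/crop1.png

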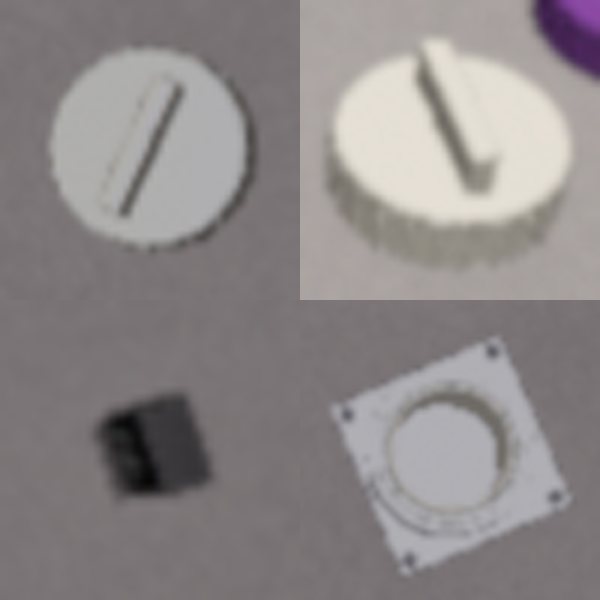

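The crop shows the white cap with its bar running along crop direction (56,-130). The cartridge's grey top face is centred at crop (172,444) with its black slotted side to the left, and the tub's plate corners and bore are clear around crop (447,455).

```bash
python3 - <<'E'
from h import *
import station
print([x for x in dir(station) if not x.startswith('_')], getattr(station,'hold_point_z',None))
cr=lambda x,y,s,x0,y0: (x0+x/s-.5+.5/s, y0+y/s-.5+.5/s)
# cap bar
A=plane('top',cr(165,82,6,173,184),.067);B=plane('top',cr(110,208,6,173,184),.067)
print('bar top',A,B,(A+B)/2,np.linalg.norm(A-B),np.degrees(np.arctan2(*(A-B)[1::-1])))
A=plane('scene',cr(137,42,6,329,160),.067);B=plane('scene',cr(184,160,6,329,160),.067)
print('bar scene',A,B,(A+B)/2,np.linalg.norm(A-B),np.degrees(np.arctan2(*(A-B)[1::-1])))
# cartridge
Q=[plane('top',cr(x,y,7.5,337,206),.106) for x,y in((135,108),(183,93),(212,180),(158,195))]
Q=np.array(Q);print('cart',Q.mean(0),[np.linalg.norm(Q[i]-Q[i-1]) for i in range(4)], 'long dir',np.degrees(np.arctan2(*((Q[2]+Q[3]-Q[0]-Q[1])[1::-1]))))
P=np.array([plane('top',cr(x,y,4.6875,258,180),.004) for x,y in((193,38),(267,198),(107,275),(33,108))]);print('plate',P.mean(0),[np.linalg.norm(P[i]-P[i-1]) for i in range(4)])
print('bore',plane('top',cr(147,150,4.6875,258,180),.122))
# cap circle & scene extents via colour: white ellipse in scene
S=cv2.imread('pics/scene0.png');g=cv2.cvtColor(S,cv2.COLOR_BGR2GRAY)
k=(g<60).astype(np.uint8)*255
for c in comps(k,155,230,195,280)[:1]:
    print('cart scene',cv2.boundingRect(c)); M=cv2.moments(c);print(M['m10']/M['m00'],M['m01']/M['m00'])
    q=Q.mean(0);print(proj('scene',[[q[0],q[1],.053],[q[0],q[1],.106]]))
T=np.array([P.mean(0)[0],P.mean(0)[1]])
print('tub mouth in scene',proj('scene',[[*T,.122],[*T,0]]))
E
```

```text
['Unreachable', 'camera_model', 'get_state', 'grab_frame', 'hold_point_z', 'job_done'] 0.0188
bar top [0.59725382 0.29748123 0.067     ] [0.5196494  0.33214876 0.067     ] [0.55845161 0.314815   0.067     ] 0.08499578171465533 -24.07132658548521
bar scene [0.52103431 0.33409199 0.067     ] [0.59942853 0.29357269 0.067     ] [0.56023142 0.31383234 0.067     ] 0.08824662523010862 152.66709830279777
cart [ 0.48545118 -0.28353013  0.106     ] [np.float64(0.042799304052314), np.float64(0.02406708349371961), np.float64(0.043611704418980206), np.float64(0.0267790481791761)] long dir -164.7041295812758
plate [ 0.53796769 -0.03422073  0.004     ] [np.float64(0.1434491713588287), np.float64(0.1445580942073049), np.float64(0.14507236451293876), np.float64(0.14972249169627708)]
bore [ 0.5357839  -0.03211203  0.122     ]
cart scene (163, 240, 22, 32)
174.05833333333334 254.8171875
[[174.72066233 256.24693349]
 [171.01864962 244.89306824]]
tub mouth in scene [[259.96418335 210.46224535]
 [261.08309164 236.9988788 ]]
```

apply_moves --steps '[{"translation":[0,0,0.16],"rotation":[0,0,0]},{"translation":[0,0,0.32],"rotation":[0,0,0]},{"translation":[0,0,0.48],"rotation":[0,0,0]},{"translation":[0.1,0.12,0.48],"rotation":[0,0,0]},{"translation":[0.2,0.25,0.48],"rotation":[0,0,0]},{"translation":[0.3,0.37,0.48],"rotation":[0,0,0]},{"translation":[0.4,0.5,0.48],"rotation":[0,0,0]},{"translation":[0.5,0.62,0.48],"rotation":[0,0,0]},{"translation":[0.6,0.75,0.48],"rotation":[0,0,0]},{"translation":[0.7,0.87,0.48],"rotation":[0,0,0]}]' --jaw -1 --newtons 15

```text
t: 0.93
eef_pos: [0.3691, -0.4272, 0.3086]
ee_rot: [3.141, 0.0, -2.851]
force: [1.0, -0.9, -0.2]
width: 0.0875
gripper_force: 0.0
```

apply_moves --steps '[{"translation":[0.1,0.13,0],"rotation":[0,0,0]},{"translation":[0.2,0.26,0],"rotation":[0,0,0]},{"translation":[0.3,0.39,0],"rotation":[0,0,0]},{"translation":[0.4,0.5,0],"rotation":[0,0,0]},{"translation":[0.466,0.584,-0.05],"rotation":[0,0,-0.05]},{"translation":[0.466,0.584,-0.2],"rotation":[0,0,-0.05]},{"translation":[0.466,0.584,-0.3],"rotation":[0,0,-0.05]},{"translation":[0.466,0.584,-0.4],"rotation":[0,0,-0.05]},{"translation":[0.466,0.584,-0.5],"rotation":[0,0,-0.05]},{"translation":[0.466,0.584,-0.5],"rotation":[0,0,-0.05]}]'

```text
t: 1.77
eef_pos: [0.4819, -0.2816, 0.1784]
ee_rot: [3.136, -0.007, -2.878]
force: [-0.7, 0.2, -1.3]
width: 0.0876
gripper_force: 0.0
```

```bash
python3 - <<'E'
from h import *
S=grab_frame('scene');T=grab_frame('top');cv2.imwrite('pics/s1.png',S)
f=lambda I,x,y,r:cv2.resize(I[y-r:y+r,x-r:x+r],(400,400),interpolation=cv2.INTER_CUBIC)
cv2.imwrite('pics/c2.png',np.hstack([f(S,174,240,50),f(T,357,226,50)]));print(get_state()['eef_pos'])
E
```

```text
[ 0.48459655 -0.28321045  0.18362512]
```

View pics/c2.png

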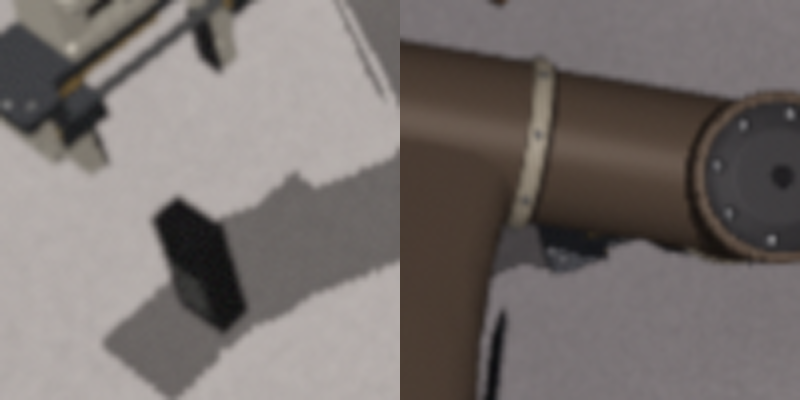

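The open finger tips are at crop (95,165) and (222,65), above the cartridge whose top is around crop (187,212). The top view is blocked by the arm. I'll check the offset numerically against projection.

```bash
python3 - <<'E'
from h import *
s=get_state();R=Ro.from_euler('xyz',s['ee_rot']).as_matrix();p=s['eef_pos']
f=lambda P:(proj('scene',P)-[124,190])*4
print('tips pred',f([p+R[:,1]*.0545,p-R[:,1]*.0545,p]),'obs 95,165 222,65', s['ee_rot'])
print('cart top pred',f([.4855,-.2835,.106]),'bottom',f([.4855,-.2835,0]))
E
```

```text
tips pred [[228.3600604   93.00153693]
 [ 96.76056131 200.78799757]
 [164.19337928 145.52933417]] obs 95,165 222,65 [ 3.14108071e+00 -1.99031907e-03 -2.87674868e+00]
cart top pred [[188.14976943 219.5991278 ]] bottom [[216.76185837 307.29058005]]
```

apply_moves --steps '[{"translation":[0,0,-0.1],"rotation":[0,0,0]},{"translation":[0,0,-0.2],"rotation":[0,0,0]},{"translation":[0,0,-0.3],"rotation":[0,0,0]},{"translation":[0,0,-0.35],"rotation":[0,0,0]},{"translation":[0,0,-0.4],"rotation":[0,0,0]},{"translation":[0,0,-0.416],"rotation":[0,0,0]},{"translation":[0,0,-0.416],"rotation":[0,0,0]},{"translation":[0,0,-0.416],"rotation":[0,0,0]},{"translation":[0,0,-0.416],"rotation":[0,0,0]},{"translation":[0,0,-0.416],"rotation":[0,0,0]}]'

```text
t: 2.7
eef_pos: [0.4859, -0.2834, 0.0811]
ee_rot: [-3.14, 0.002, -2.877]
force: [-0.4, 0.0, 0.4]
width: 0.0877
gripper_force: 0.0
```

apply_moves --steps '[{"translation":[0,0,0],"rotation":[0,0,0]},{"translation":[0,0,0],"rotation":[0,0,0]},{"translation":[0,0,0],"rotation":[0,0,0]},{"translation":[0,0,0],"rotation":[0,0,0]},{"translation":[0,0,0],"rotation":[0,0,0]},{"translation":[0,0,0],"rotation":[0,0,0]},{"translation":[0,0,0],"rotation":[0,0,0]},{"translation":[0,0,0],"rotation":[0,0,0]},{"translation":[0,0,0],"rotation":[0,0,0]},{"translation":[0,0,0],"rotation":[0,0,0]}]' --jaw 1 --newtons 15

```text
t: 3.53
eef_pos: [0.485, -0.2831, 0.0797]
ee_rot: [3.142, -0.0, -2.877]
force: [-0.6, 0.2, 0.6]
width: 0.0264
gripper_force: 0.0
```

apply_moves --steps '[{"translation":[0,0,0],"rotation":[0,0,0]},{"translation":[0,0,0],"rotation":[0,0,0]},{"translation":[0,0,0],"rotation":[0,0,0]},{"translation":[0,0,0.1],"rotation":[0,0,0]},{"translation":[0,0,0.2],"rotation":[0,0,0]},{"translation":[0,0,0.3],"rotation":[0,0,0]},{"translation":[0,0,0.4],"rotation":[0,0,0]},{"translation":[0,0,0.5],"rotation":[0,0,0]},{"translation":[0,0,0.6],"rotation":[0,0,0]},{"translation":[0,0,0.64],"rotation":[0,0,0]}]'

```text
t: 4.37
eef_pos: [0.4863, -0.2839, 0.2437]
ee_rot: [-3.138, 0.004, -2.877]
force: [1.1, 0.8, 0.6]
width: 0.0007
gripper_force: 0.0
```

```bash
python3 - <<'E'
from h import *
S=grab_frame('scene');T=grab_frame('top')
f=lambda I,x,y,r:cv2.resize(I[y-r:y+r,x-r:x+r],(400,400),interpolation=cv2.INTER_CUBIC)
cv2.imwrite('pics/c3.png',np.hstack([f(S,174,240,50),f(T,357,226,50)]))
print((proj('scene',[get_state()['eef_pos']])-[124,190])*4)
E
```

```text
[[145.16351234  86.62982486]]
```

View pics/c3.png

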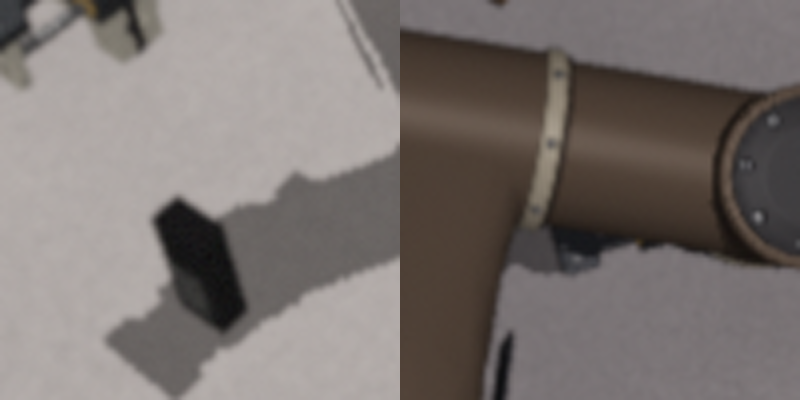

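The cartridge still stands unmoved at crop (187,212)-(245,310), and the fingers appear higher in the picture than predicted. I'll look at the shut fingers more widely.

```bash
python3 - <<'E'
from h import *
S=grab_frame('scene');s=get_state();R=Ro.from_euler('xyz',s['ee_rot']).as_matrix();p=s['eef_pos']
I=cv2.resize(S[120:280,90:290],(800,640),interpolation=cv2.INTER_CUBIC)[:600]
f=lambda P:((proj('scene',P)-[90,120])*4).astype(int)
for P,c in((p,(0,0,255)),(p-R[:,2]*.0188,(0,255,0)),(p-R[:,2]*.0658,(255,0,0))): cv2.circle(I,tuple(int(v) for v in f([P])[0]),4,c,-1)
cv2.imwrite('pics/c4.png',I);print(s['t'],p,s['width'],f([p]))
E
```

```text
4.5167 [ 0.48528015 -0.28308674  0.24023284] 0.00019796371351964376 [[281 367]]
```

View pics/c4.png

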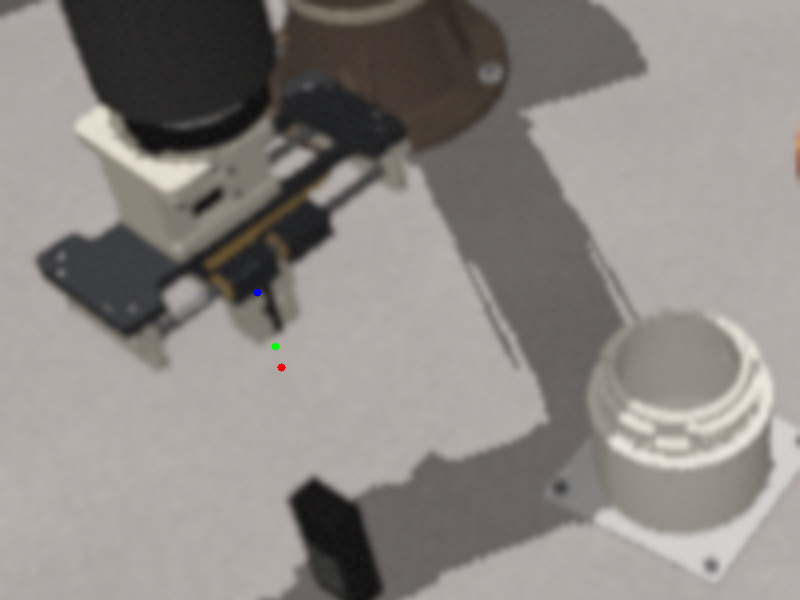

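Shut finger tips appear at (265,338), against a predicted TCP at (281,367), so the tips sit about 25 mm higher than the reported TCP. The first closing passed just over the cartridge's top, and I'll grip 25 mm lower.

apply_moves --steps '[{"translation":[0,0,0],"rotation":[0,0,0]},{"translation":[0,0,0],"rotation":[0,0,0]},{"translation":[0,0,0],"rotation":[0,0,0]},{"translation":[0,0,-0.05],"rotation":[0,0,0]},{"translation":[0,0,-0.1],"rotation":[0,0,0]},{"translation":[0,0,-0.2],"rotation":[0,0,0]},{"translation":[0,0,-0.3],"rotation":[0,0,0]},{"translation":[0,0,-0.4],"rotation":[0,0,0]},{"translation":[0,0,-0.45],"rotation":[0,0,0]},{"translation":[0,0,-0.5],"rotation":[0,0,0]}]' --jaw -1

```text
t: 5.35
eef_pos: [0.4838, -0.2829, 0.1125]
ee_rot: [3.14, -0.003, -2.877]
force: [0.4, -0.6, 0.1]
width: 0.0615
gripper_force: 0.0
```

apply_moves --steps '[{"translation":[0,0,0],"rotation":[0,0,0]},{"translation":[0,0,-0.04],"rotation":[0,0,0]},{"translation":[0,0,-0.08],"rotation":[0,0,0]},{"translation":[0,0,-0.12],"rotation":[0,0,0]},{"translation":[0,0,-0.16],"rotation":[0,0,0]},{"translation":[0,0,-0.2],"rotation":[0,0,0]},{"translation":[0,0,-0.24],"rotation":[0,0,0]},{"translation":[0,0,-0.24],"rotation":[0,0,0]},{"translation":[0,0,-0.24],"rotation":[0,0,0]},{"translation":[0,0,-0.24],"rotation":[0,0,0]}]'

```text
t: 6.18
eef_pos: [0.4853, -0.2833, 0.055]
ee_rot: [-3.141, 0.0, -2.877]
force: [0.2, -0.0, 0.4]
width: 0.0879
gripper_force: 0.0
```

apply_moves --steps '[{"translation":[0,0,0],"rotation":[0,0,0]},{"translation":[0,0,0],"rotation":[0,0,0]},{"translation":[0,0,0],"rotation":[0,0,0]},{"translation":[0,0,0],"rotation":[0,0,0]},{"translation":[0,0,0],"rotation":[0,0,0]},{"translation":[0,0,0],"rotation":[0,0,0]},{"translation":[0,0,0],"rotation":[0,0,0]},{"translation":[0,0,0],"rotation":[0,0,0]},{"translation":[0,0,0],"rotation":[0,0,0]},{"translation":[0,0,0],"rotation":[0,0,0]}]' --jaw 1

```text
t: 7.02
eef_pos: [0.485, -0.2832, 0.0547]
ee_rot: [-3.142, -0.0, -2.877]
force: [0.4, 0.5, -0.6]
width: 0.0263
gripper_force: 4.3
```

apply_moves --steps '[{"translation":[0,0,0],"rotation":[0,0,0]},{"translation":[0,0,0],"rotation":[0,0,0]},{"translation":[0,0,0],"rotation":[0,0,0]},{"translation":[0,0,0],"rotation":[0,0,0]},{"translation":[0,0,0],"rotation":[0,0,0]},{"translation":[0,0,0],"rotation":[0,0,0]},{"translation":[0,0,0.02],"rotation":[0,0,0]},{"translation":[0,0,0.06],"rotation":[0,0,0]},{"translation":[0,0,0.1],"rotation":[0,0,0]},{"translation":[0,0,0.16],"rotation":[0,0,0]}]'

```text
t: 7.85
eef_pos: [0.4847, -0.283, 0.0954]
ee_rot: [3.141, -0.001, -2.877]
force: [0.8, -0.4, -0.3]
width: 0.026
gripper_force: 14.6
```

apply_moves --steps '[{"translation":[0,0,0.16],"rotation":[0,0,0]},{"translation":[0,0,0.32],"rotation":[0,0,0]},{"translation":[0,0.05,0.46],"rotation":[0,0,0]},{"translation":[0.04,0.18,0.5],"rotation":[0,0,0]},{"translation":[0.07,0.32,0.5],"rotation":[0,0,0]},{"translation":[0.1,0.46,0.5],"rotation":[0,0,0]},{"translation":[0.13,0.6,0.5],"rotation":[0,0,0]},{"translation":[0.16,0.74,0.5],"rotation":[0,0,0]},{"translation":[0.19,0.88,0.5],"rotation":[0,0,0]},{"translation":[0.206,1,0.5],"rotation":[0,0,0]}]'

```text
t: 8.68
eef_pos: [0.537, -0.031, 0.2213]
ee_rot: [-3.142, 0.002, -2.876]
force: [0.2, -0.7, -0.2]
width: 0.0264
gripper_force: 14.6
```

```bash
python3 - <<'E'
from h import *
S=grab_frame('scene')
I=cv2.resize(S[130:280,180:340],(640,600),interpolation=cv2.INTER_CUBIC)
s=get_state();p=s['eef_pos']
f=lambda P:tuple(int(v) for v in (proj('scene',P)[0]-[180,130])*4)
b=p-[0,0,.055]
for P in (b,b+[0,0,.106],[.537,-.033,.122]): cv2.circle(I,f(P),4,(0,0,255),-1)
cv2.imwrite('pics/c5.png',I);print(p,s['width'],s['gripper_force'])
E
```

```text
[ 0.53780152 -0.0275285   0.22115137] 0.025854454368576633 14.64011862874031
```

View pics/c5.png

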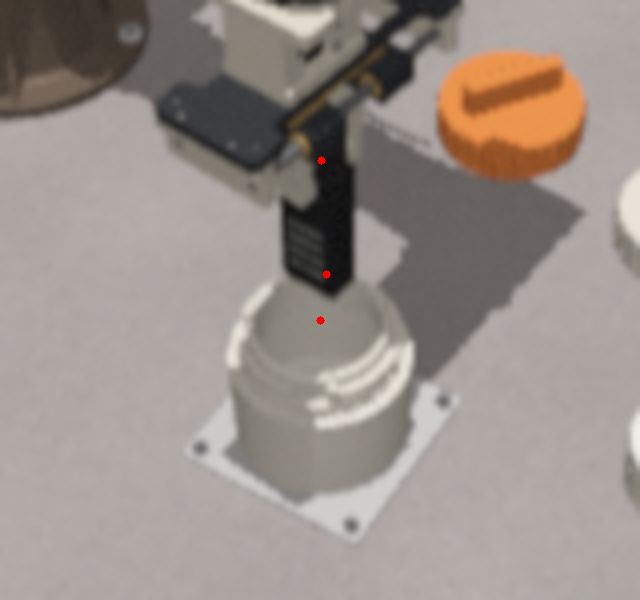

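apply_moves --steps '[{"translation":[0,0,0],"rotation":[0,0,0]},{"translation":[0,0,-0.05],"rotation":[0,0,0]},{"translation":[0,0,-0.12],"rotation":[0,0,0]},{"translation":[0,0,-0.2],"rotation":[0,0,0]},{"translation":[0,0,-0.3],"rotation":[0,0,0]},{"translation":[0,0,-0.4],"rotation":[0,0,0]},{"translation":[0,0,-0.48],"rotation":[0,0,0]},{"translation":[0,0,-0.54],"rotation":[0,0,0]},{"translation":[0,0,-0.58],"rotation":[0,0,0]},{"translation":[0,0,-0.58],"rotation":[0,0,0]}]'

```text
t: 9.57
eef_pos: [0.5353, -0.034, 0.0734]
ee_rot: [3.141, -0.003, -2.878]
force: [-1.2, -0.4, -1.4]
width: 0.0261
gripper_force: 14.6
```

apply_moves --steps '[{"translation":[0,0,0],"rotation":[0,0,0]},{"translation":[0,0,0],"rotation":[0,0,0]},{"translation":[0,0,0],"rotation":[0,0,0]},{"translation":[0,0,0],"rotation":[0,0,0]},{"translation":[0,0,0],"rotation":[0,0,0]},{"translation":[0,0,0.1],"rotation":[0,0,0]},{"translation":[0,0,0.2],"rotation":[0,0,0]},{"translation":[0,0,0.32],"rotation":[0,0,0]},{"translation":[0,0,0.46],"rotation":[0,0,0]},{"translation":[0,0,0.62],"rotation":[0,0,0]}]' --jaw 0.1

```text
t: 10.4
eef_pos: [0.5355, -0.0332, 0.2307]
ee_rot: [3.141, -0.002, -2.877]
force: [1.4, 0.8, -0.1]
width: 0.0396
gripper_force: 0.0
```

apply_moves --steps '[{"translation":[0,0.1,0],"rotation":[0,0,-0.1]},{"translation":[0,0.22,0],"rotation":[0,0,-0.2]},{"translation":[0.01,0.36,0],"rotation":[0,0,-0.32]},{"translation":[0.02,0.48,0],"rotation":[0,0,-0.44]},{"translation":[0.03,0.6,0],"rotation":[0,0,-0.56]},{"translation":[0.04,0.7,0],"rotation":[0,0,-0.68]},{"translation":[0.05,0.8,0],"rotation":[0,0,-0.8]},{"translation":[0.06,0.88,0],"rotation":[0,0,-0.9]},{"translation":[0.07,0.95,0],"rotation":[0,0,-1]},{"translation":[0.08,1,0],"rotation":[0,0,-1]}]' --jaw -1

```text
t: 11.23
eef_pos: [0.5565, 0.2185, 0.23]
ee_rot: [3.141, 0.0, 2.881]
force: [0.7, -0.4, 0.3]
width: 0.0875
gripper_force: 0.0
```

```bash
python3 - <<'E'
from h import *
S=grab_frame('scene');T=grab_frame('top');cv2.imwrite('pics/s6.png',S);cv2.imwrite('pics/t6.png',T)
f=lambda I,x,y,r:cv2.resize(I[y-r:y+r,x-r:x+r],(400,400),interpolation=cv2.INTER_CUBIC)
I=np.hstack([f(S,354,185,25),f(S,261,220,32)])
I=np.vstack([I[:400],np.zeros((10,800,3),np.uint8)])
cv2.imwrite('pics/c6.png',I);print(get_state()['eef_pos'],get_state()['q'])
E
```

```text
[0.5566985  0.21842682 0.22953873] [ 7.00397477e-01  2.09516193e-01 -1.01476565e-01 -4.72027065e-06
 -1.25995031e+00 -2.52685447e+00]
```

View pics/c6.png

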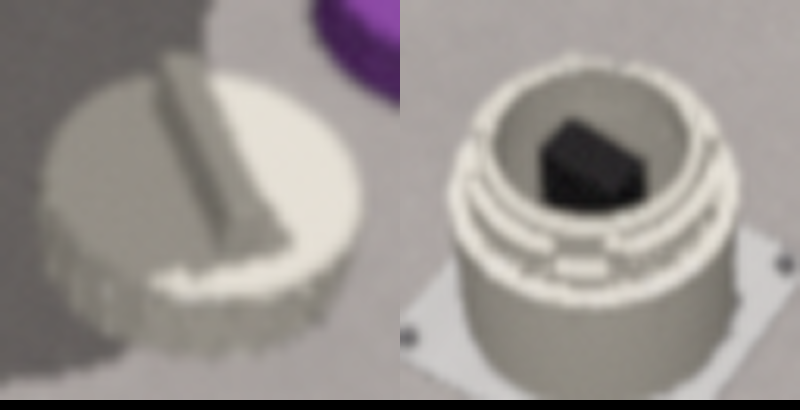

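The cap is undisturbed and its bar is clear. The cartridge stands upright inside the tub with its top at crop (590,160), and the thread ridges show a gap near (580,245). Next is the cap.

apply_moves --steps '[{"translation":[0,0.1,0],"rotation":[0,0,-0.06]},{"translation":[0,0.2,0],"rotation":[0,0,-0.15]},{"translation":[0.01,0.3,0],"rotation":[0,0,-0.25]},{"translation":[0.01,0.39,-0.05],"rotation":[0,0,-0.357]},{"translation":[0.01,0.39,-0.15],"rotation":[0,0,-0.357]},{"translation":[0.01,0.39,-0.28],"rotation":[0,0,-0.357]},{"translation":[0.01,0.39,-0.4],"rotation":[0,0,-0.357]},{"translation":[0.01,0.39,-0.52],"rotation":[0,0,-0.357]},{"translation":[0.01,0.39,-0.6],"rotation":[0,0,-0.357]},{"translation":[0.01,0.39,-0.64],"rotation":[0,0,-0.357]}]'

```text
t: 12.17
eef_pos: [0.5576, 0.3123, 0.0667]
ee_rot: [-3.138, -0.002, 2.696]
force: [-1.4, -0.4, -0.4]
width: 0.0877
gripper_force: 0.0
```

apply_moves --steps '[{"translation":[0,0,-0.02],"rotation":[0,0,0]},{"translation":[0,0,-0.04],"rotation":[0,0,0]},{"translation":[0,0,-0.07],"rotation":[0,0,0]},{"translation":[0,0,-0.1],"rotation":[0,0,0]},{"translation":[0,0,-0.13],"rotation":[0,0,0]},{"translation":[0,0,-0.16],"rotation":[0,0,0]},{"translation":[0,0,-0.18],"rotation":[0,0,0]},{"translation":[0,0,-0.19],"rotation":[0,0,0]},{"translation":[0,0,-0.19],"rotation":[0,0,0]},{"translation":[0,0,-0.19],"rotation":[0,0,0]}]'

```text
t: 13.0
eef_pos: [0.5591, 0.3144, 0.0223]
ee_rot: [-3.142, 0.0, 2.696]
force: [-0.8, 0.4, 0.4]
width: 0.0876
gripper_force: 0.0
```

apply_moves --steps '[{"translation":[0,0,0],"rotation":[0,0,0]},{"translation":[0,0,0],"rotation":[0,0,0]},{"translation":[0,0,0],"rotation":[0,0,0]},{"translation":[0,0,0],"rotation":[0,0,0]},{"translation":[0,0,0],"rotation":[0,0,0]},{"translation":[0,0,0],"rotation":[0,0,0]},{"translation":[0,0,0],"rotation":[0,0,0]},{"translation":[0,0,0],"rotation":[0,0,0]},{"translation":[0,0,0],"rotation":[0,0,0]},{"translation":[0,0,0],"rotation":[0,0,0]}]' --jaw 1 --newtons 30

```text
t: 13.83
eef_pos: [0.559, 0.3143, 0.0223]
ee_rot: [-3.142, 0.0, 2.696]
force: [0.6, 0.3, -0.3]
width: 0.0269
gripper_force: 0.0
```

apply_moves --steps '[{"translation":[0,0,0],"rotation":[0,0,0]},{"translation":[0,0,0],"rotation":[0,0,0]},{"translation":[0,0,0],"rotation":[0,0,0]},{"translation":[0,0,0],"rotation":[0,0,0]},{"translation":[0,0,0],"rotation":[0,0,0]},{"translation":[0,0,0],"rotation":[0,0,0]},{"translation":[0,0,0],"rotation":[0,0,0]},{"translation":[0,0,0],"rotation":[0,0,0]},{"translation":[0,0,0.03],"rotation":[0,0,0]},{"translation":[0,0,0.08],"rotation":[0,0,0]}]'

```text
t: 14.67
eef_pos: [0.5578, 0.3133, 0.0411]
ee_rot: [-3.138, -0.002, 2.695]
force: [0.4, -0.8, -2.6]
width: 0.0157
gripper_force: 30.0
```

apply_moves --steps '[{"translation":[0,0,0.12],"rotation":[0,0,0]},{"translation":[0,0,0.25],"rotation":[0,0,0]},{"translation":[0,0,0.38],"rotation":[0,0,0]},{"translation":[0,-0.03,0.5],"rotation":[0,0,0]},{"translation":[-0.01,-0.1,0.58],"rotation":[0,0,0]},{"translation":[-0.01,-0.2,0.62],"rotation":[0,0,0]},{"translation":[-0.02,-0.3,0.62],"rotation":[0,0,0]},{"translation":[-0.03,-0.4,0.62],"rotation":[0,0,0]},{"translation":[-0.04,-0.5,0.62],"rotation":[0,0,0]},{"translation":[-0.04,-0.6,0.62],"rotation":[0,0,0]}]'

```text
t: 15.5
eef_pos: [0.548, 0.163, 0.1977]
ee_rot: [3.142, -0.0, 2.696]
force: [0.3, -0.3, -2.5]
width: 0.0156
gripper_force: 30.0
```

apply_moves --steps '[{"translation":[-0.01,-0.12,0],"rotation":[0,0,0]},{"translation":[-0.02,-0.24,0],"rotation":[0,0,0]},{"translation":[-0.03,-0.36,0],"rotation":[0,0,0]},{"translation":[-0.04,-0.48,0],"rotation":[0,0,0]},{"translation":[-0.05,-0.58,0],"rotation":[0,0,0]},{"translation":[-0.05,-0.68,0],"rotation":[0,0,0]},{"translation":[-0.05,-0.75,0],"rotation":[0,0,0]},{"translation":[-0.05,-0.788,0],"rotation":[0,0,0]},{"translation":[-0.05,-0.788,0],"rotation":[0,0,0]},{"translation":[-0.05,-0.788,0],"rotation":[0,0,0]}]'

```text
t: 16.33
eef_pos: [0.5363, -0.0328, 0.1974]
ee_rot: [3.141, -0.0, 2.694]
force: [0.3, 0.1, -2.4]
width: 0.0152
gripper_force: 30.0
```

```bash
python3 - <<'E'
from h import *
S=grab_frame('scene');T=grab_frame('top');cv2.imwrite('pics/s7.png',S);cv2.imwrite('pics/t7.png',T)
s=get_state();p=s['eef_pos'];print(s['t'],p,s['ee_rot'],s['q'][5],s['gripper_force'])
o=p-[0,0,.0223]; th=np.linspace(0,2*np.pi,90)
circ=lambda c,r,z:np.c_[c[0]+r*np.cos(th),c[1]+r*np.sin(th),z+0*th]
I=cv2.resize(S[150:300,180:340],(640,600),interpolation=cv2.INTER_CUBIC)
def dr(P,c):
    q=((proj('scene',P)-[180,150]+.5)*4).astype(int); cv2.polylines(I,[q.reshape(-1,1,2)],True,c,1)
dr(circ(o,.0625,o[2]),(0,0,255)); dr(circ(o,.0625,o[2]+.037),(0,255,0))
dr(circ((.537,-.033),.065,.089),(255,0,0))
cv2.imwrite('pics/c7.png',I)
E
```

```text
16.4333 [ 0.5365038  -0.03201917  0.19731334] [ 3.14140280e+00 -1.04173162e-04  2.69597625e+00] -2.3214481911519442 29.97603803873062
```

View pics/c7.png

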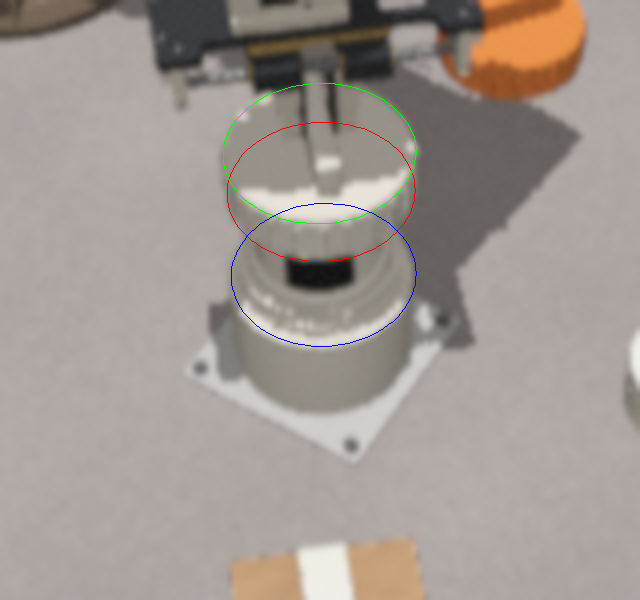

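The cap in the grip agrees with its predicted outlines: top centre about (320,153), skirt edge (322,192). The tub's bolts show at (200,368), (441,320) and (352,445). I'll measure the tub axis from the bolts in both views.

```bash
python3 - <<'E'
from h import *
def cen(I,x,y,r=4):
    g=255-cv2.cvtColor(I,cv2.COLOR_BGR2GRAY).astype(float);x,y=int(round(x)),int(round(y))
    w=g[y-r:y+r+1,x-r:x+r+1];w=np.clip(w-np.median(w)-25,0,None)
    Y,X=np.mgrid[y-r:y+r+1,x-r:x+r+1];return np.array([(w*X).sum(),(w*Y).sum()])/w.sum(),w.sum()
S=cv2.imread('pics/s6.png');T=cv2.imread('pics/top0.png');S7=cv2.imread('pics/s7.png')
# top bolts from crop (scale 4.6875, start 258,180)
tb=[cen(T,258+(x-300)/4.6875,180+(y-300)/4.6875,3) for x,y in((493,352),(556,497),(410,560),(347,415))]
for b in tb: print('top',b)
sb=[cen(S7,180+x/4,150+y/4,3) for x,y in((200,368),(441,320),(352,445))]
for b in sb: print('scene',b)
for z in(.002,.005,.008):
    P=np.array([plane('top',b[0],z) for b in tb]);print(z,'top ctr',P.mean(0)[:2],'diag',(P[0]-P[2])[:2],(P[1]-P[3])[:2])
    Q=np.array([plane('scene',b[0],z) for b in sb]);print('scene ctr',(Q[0]+Q[1])[:2]/2,np.linalg.norm(Q[0]-Q[2]),np.linalg.norm(P[0]-P[1]))
    R90=np.array([[0,-1],[1,0]]);
m=[tri(sb[0][0],tb[2][0]),tri(sb[1][0],tb[0][0]),tri(sb[0][0],tb[3][0]),tri(sb[2][0],tb[2][0]),tri(sb[2][0],tb[1][0]),tri(sb[1][0],tb[1][0])]
for i in m:print(i)
# bore rim: inner dark bore vs rim in top image
E
```

```text
top (array([299.22916667, 189.88541667]), np.float64(96.0))
top (array([312.        , 221.57142857]), np.float64(14.0))
top (array([281.2 , 235.55]), np.float64(20.0))
top (array([266.66037736, 205.1509434 ]), np.float64(106.0))
scene (array([229.70700637, 241.59235669]), np.float64(157.0))
scene (array([290.38095238, 229.53968254]), np.float64(63.0))
scene (array([267.33023256, 260.93953488]), np.float64(215.0))
0.002 top ctr [ 0.53640104 -0.0348464 ] diag [ 0.17461832 -0.07211008] [-0.06594864 -0.17323584]
scene ctr [ 0.53343029 -0.03356203] 0.13059885977857608 0.1314861280111584
0.005 top ctr [ 0.53626066 -0.03484652] diag [ 0.17428121 -0.07197087] [-0.06582133 -0.1729014 ]
scene ctr [ 0.53532351 -0.03479039] 0.1302053510295919 0.13123228861820538
0.008 top ctr [ 0.53612028 -0.03484664] diag [ 0.1739441  -0.07183165] [-0.06569401 -0.17256697]
scene ctr [ 0.53721674 -0.03601875] 0.129811842280608 0.13097844922525237
(array([ 0.43098919, -0.03780804, -0.1258526 ]), np.float64(0.08791337057287908))
(array([ 0.63081063, -0.04278949,  0.13844141]), np.float64(0.06654874678014946))
(array([ 0.53500755, -0.03469099,  0.01663371]), np.float64(0.1858379662884545))
(array([ 0.45755184,  0.02010114, -0.27692068]), np.float64(0.034907255205868924))
(array([ 0.53737189, -0.08020275, -0.08547319]), np.float64(0.11030681858522669))
(array([ 0.55733272, -0.05062274,  0.08136991]), np.float64(0.17254453086676214))
```

apply_moves --steps '[{"translation":[-0.004,-0.008,-0.03],"rotation":[0,0,0]},{"translation":[-0.004,-0.008,-0.07],"rotation":[0,0,0]},{"translation":[-0.004,-0.008,-0.11],"rotation":[0,0,0]},{"translation":[-0.004,-0.008,-0.15],"rotation":[0,0,0]},{"translation":[-0.004,-0.008,-0.18],"rotation":[0,0,0]},{"translation":[-0.004,-0.008,-0.2],"rotation":[0,0,0]},{"translation":[-0.004,-0.008,-0.21],"rotation":[0,0,0]},{"translation":[-0.004,-0.008,-0.22],"rotation":[0,0,0]},{"translation":[-0.004,-0.008,-0.226],"rotation":[0,0,0]},{"translation":[-0.004,-0.008,-0.226],"rotation":[0,0,0]}]'

```text
t: 17.27
eef_pos: [0.5356, -0.0347, 0.1407]
ee_rot: [-3.142, 0.0, 2.696]
force: [-0.5, -0.2, -1.8]
width: 0.0153
gripper_force: 30.0
```

apply_moves --steps '[{"translation":[0,0,-0.004],"rotation":[0,0,0]},{"translation":[0,0,-0.008],"rotation":[0,0,0]},{"translation":[0,0,-0.012],"rotation":[0,0,0]},{"translation":[0,0,-0.016],"rotation":[0,0,0]},{"translation":[0,0,-0.02],"rotation":[0,0,0]},{"translation":[0,0,-0.024],"rotation":[0,0,0]},{"translation":[0,0,-0.028],"rotation":[0,0,0]},{"translation":[0,0,-0.028],"rotation":[0,0,0]},{"translation":[0,0,-0.028],"rotation":[0,0,0]},{"translation":[0,0,-0.028],"rotation":[0,0,0]}]'

```text
t: 18.1
eef_pos: [0.5362, -0.0347, 0.1379]
ee_rot: [3.14, 0.003, 2.697]
force: [-13.1, 4.4, 28.9]
width: 0.0152
gripper_force: 30.0
```

apply_moves --steps '[{"translation":[-0.002,0.001,0.012],"rotation":[0,0,0]},{"translation":[-0.002,0.001,0.012],"rotation":[0,0,0]},{"translation":[-0.002,0.001,0.012],"rotation":[0,0,0.1]},{"translation":[-0.002,0.001,0.012],"rotation":[0,0,0.2]},{"translation":[-0.002,0.001,0.012],"rotation":[0,0,0.3]},{"translation":[-0.002,0.001,0.012],"rotation":[0,0,0.4]},{"translation":[-0.002,0.001,0.012],"rotation":[0,0,0.5]},{"translation":[-0.002,0.001,0.012],"rotation":[0,0,0.6]},{"translation":[-0.002,0.001,0.012],"rotation":[0,0,0.6]},{"translation":[-0.002,0.001,0.012],"rotation":[0,0,0.6]}]'

```text
t: 18.93
eef_pos: [0.5354, -0.0344, 0.1365]
ee_rot: [3.142, 0.0, 3.008]
force: [1.0, -0.4, -1.3]
width: 0.0158
gripper_force: 30.0
```

apply_moves --steps '[{"translation":[0,0,-0.006],"rotation":[0,0,0.05]},{"translation":[0,0,-0.012],"rotation":[0,0,0.1]},{"translation":[0,0,-0.016],"rotation":[0,0,0.15]},{"translation":[0,0,-0.018],"rotation":[0,0,0.2]},{"translation":[0,0,-0.018],"rotation":[0,0,0.25]},{"translation":[0,0,-0.018],"rotation":[0,0,0.3]},{"translation":[0,0,-0.018],"rotation":[0,0,0.35]},{"translation":[0,0,-0.018],"rotation":[0,0,0.4]},{"translation":[0,0,-0.018],"rotation":[0,0,0.45]},{"translation":[0,0,-0.018],"rotation":[0,0,0.5]}]'

```text
t: 19.77
eef_pos: [0.5367, -0.0344, 0.1341]
ee_rot: [-3.141, 0.004, -3.012]
force: [-0.9, 0.3, 9.8]
width: 0.0152
gripper_force: 30.3
```

apply_moves --steps '[{"translation":[0,0,0],"rotation":[0,0,0.1]},{"translation":[0,0,0],"rotation":[0,0,0.2]},{"translation":[0,0,0],"rotation":[0,0,0.3]},{"translation":[0,0,0],"rotation":[0,0,0.4]},{"translation":[0,0,0],"rotation":[0,0,0.5]},{"translation":[0,0,0],"rotation":[0,0,0.6]},{"translation":[0,0,0],"rotation":[0,0,0.7]},{"translation":[0,0,0],"rotation":[0,0,0.8]},{"translation":[0,0,0],"rotation":[0,0,0.8]},{"translation":[0,0,0],"rotation":[0,0,0.8]}]'

```text
t: 20.6
eef_pos: [0.5367, -0.0344, 0.1341]
ee_rot: [-3.14, 0.003, -2.594]
force: [-0.2, -0.2, 9.3]
width: 0.0157
gripper_force: 30.1
```

apply_moves --steps '[{"translation":[0,0,0],"rotation":[0,0,0.08]},{"translation":[0,0,0],"rotation":[0,0,0.16]},{"translation":[0,0,0],"rotation":[0,0,0.24]},{"translation":[0,0,0],"rotation":[0,0,0.32]},{"translation":[0,0,0],"rotation":[0,0,0.4]},{"translation":[0,0,0],"rotation":[0,0,0.48]},{"translation":[0,0,0],"rotation":[0,0,0.56]},{"translation":[0,0,0],"rotation":[0,0,0.56]},{"translation":[0,0,0],"rotation":[0,0,0.56]},{"translation":[0,0,0],"rotation":[0,0,0.56]}]'

```text
t: 21.43
eef_pos: [0.5349, -0.0344, 0.132]
ee_rot: [3.141, -0.0, -2.302]
force: [0.3, -0.1, -1.4]
width: 0.0156
gripper_force: 30.0
```

apply_moves --steps '[{"translation":[0,0,-0.006],"rotation":[0,0,0]},{"translation":[0,0,-0.012],"rotation":[0,0,0]},{"translation":[0,0,-0.018],"rotation":[0,0,0]},{"translation":[0,0,-0.024],"rotation":[0,0,0]},{"translation":[0,0,-0.03],"rotation":[0,0,0]},{"translation":[0,0,-0.036],"rotation":[0,0,0]},{"translation":[0,0,-0.042],"rotation":[0,0,0]},{"translation":[0,0,-0.042],"rotation":[0,0,0]},{"translation":[0,0,-0.042],"rotation":[0,0,0]},{"translation":[0,0,-0.042],"rotation":[0,0,0]}]'

```text
t: 22.27
eef_pos: [0.5349, -0.0344, 0.1217]
ee_rot: [3.141, -0.0, -2.299]
force: [0.3, -1.7, -2.0]
width: 0.0154
gripper_force: 30.0
```

apply_moves --steps '[{"translation":[0,0,-0.002],"rotation":[0,0,-0.1]},{"translation":[0,0,-0.004],"rotation":[0,0,-0.2]},{"translation":[0,0,-0.006],"rotation":[0,0,-0.3]},{"translation":[0,0,-0.007],"rotation":[0,0,-0.4]},{"translation":[0,0,-0.009],"rotation":[0,0,-0.5]},{"translation":[0,0,-0.01],"rotation":[0,0,-0.6]},{"translation":[0,0,-0.012],"rotation":[0,0,-0.7]},{"translation":[0,0,-0.014],"rotation":[0,0,-0.8]},{"translation":[0,0,-0.014],"rotation":[0,0,-0.8]},{"translation":[0,0,-0.014],"rotation":[0,0,-0.8]}]'

```text
t: 23.1
eef_pos: [0.537, -0.0341, 0.1203]
ee_rot: [-3.14, 0.004, -2.718]
force: [1.2, 0.1, 7.0]
width: 0.0158
gripper_force: 30.2
```

```bash
python3 - <<'E'
from station import *
s=get_state();print(s['eef_pos'],s['force'],s['moment'],s['q'][5])
E
```

```text
[ 0.53704962 -0.03413832  0.12025054] [1.15075885 0.06405035 6.98188143] [ 0.2067776  -0.27040636 -0.32600871] -1.4499556862066951
```

apply_moves --steps '[{"translation":[0,0,-0.001],"rotation":[0,0,-0.1]},{"translation":[0,0,-0.002],"rotation":[0,0,-0.2]},{"translation":[0,0,-0.003],"rotation":[0,0,-0.3]},{"translation":[0,0,-0.004],"rotation":[0,0,-0.4]},{"translation":[0,0,-0.005],"rotation":[0,0,-0.5]},{"translation":[0,0,-0.006],"rotation":[0,0,-0.6]},{"translation":[0,0,-0.008],"rotation":[0,0,-0.7]},{"translation":[0,0,-0.01],"rotation":[0,0,-0.8]},{"translation":[0,0,-0.01],"rotation":[0,0,-0.8]},{"translation":[0,0,-0.01],"rotation":[0,0,-0.8]}]'

```text
t: 23.93
eef_pos: [0.5367, -0.0342, 0.1173]
ee_rot: [3.141, 0.004, -3.136]
force: [0.7, -0.6, 5.5]
width: 0.0155
gripper_force: 30.0
```

Following the thread: 48° turned, down to 0.1173. Continuing to the stop.

apply_moves --steps '[{"translation":[0,0,-0.002],"rotation":[0,0,-0.08]},{"translation":[0,0,-0.004],"rotation":[0,0,-0.16]},{"translation":[0,0,-0.005],"rotation":[0,0,-0.24]},{"translation":[0,0,-0.006],"rotation":[0,0,-0.32]},{"translation":[0,0,-0.007],"rotation":[0,0,-0.4]},{"translation":[0,0,-0.008],"rotation":[0,0,-0.48]},{"translation":[0,0,-0.01],"rotation":[0,0,-0.56]},{"translation":[0,0,-0.012],"rotation":[0,0,-0.64]},{"translation":[0,0,-0.012],"rotation":[0,0,-0.7]},{"translation":[0,0,-0.012],"rotation":[0,0,-0.7]}]'

```text
t: 24.77
eef_pos: [0.5372, -0.0347, 0.1149]
ee_rot: [3.141, 0.004, 2.78]
force: [0.8, -3.1, 8.8]
width: 0.0158
gripper_force: 30.2
```

```bash
python3 - <<'E'
from station import *
s=get_state();print(s['eef_pos'],s['force'],s['moment'],s['q'][5])
E
```

```text
[ 0.53719623 -0.03468155  0.11493098] [ 0.80109798 -3.0747982   8.77618219] [-0.81444736 -0.31894942  0.3285451 ] -2.2349700335860234
```

apply_moves --steps '[{"translation":[0,0,-0.001],"rotation":[0,0,-0.06]},{"translation":[0,0,-0.002],"rotation":[0,0,-0.12]},{"translation":[0,0,-0.003],"rotation":[0,0,-0.18]},{"translation":[0,0,-0.004],"rotation":[0,0,-0.24]},{"translation":[0,0,-0.004],"rotation":[0,0,-0.3]},{"translation":[0,0,-0.004],"rotation":[0,0,-0.36]},{"translation":[0,0,-0.004],"rotation":[0,0,-0.36]},{"translation":[0,0,-0.004],"rotation":[0,0,-0.36]},{"translation":[0,0,-0.004],"rotation":[0,0,-0.36]},{"translation":[0,0,-0.004],"rotation":[0,0,-0.36]}]'

```text
t: 25.6
eef_pos: [0.5379, -0.035, 0.1148]
ee_rot: [3.14, 0.006, 2.596]
force: [0.9, -3.9, 12.6]
width: 0.0172
gripper_force: 37.3
```

```bash
python3 - <<'E'
from station import *
s=get_state();print(s['eef_pos'],s['force'],s['moment'],s['q'][5])
E
```

```text
[ 0.53789985 -0.03501812  0.11479969] [ 0.94065178 -3.92947335 12.62439176] [-1.37504907 -0.2779248   1.16931288] -2.42040824564821
```

The stop is felt: moment 1.2 N m and no further drop. I'll release, back off the wrist, re-grip and tighten once more to be sure it is home.

apply_moves --steps '[{"translation":[0,0,0],"rotation":[0,0,0]},{"translation":[0,0,0],"rotation":[0,0,0]},{"translation":[-0.004,0,0.004],"rotation":[0,0,0]},{"translation":[-0.004,0,0.004],"rotation":[0,0,0]},{"translation":[-0.004,0,0.004],"rotation":[0,0,0.1]},{"translation":[-0.004,0,0.004],"rotation":[0,0,0.2]},{"translation":[-0.004,0,0.004],"rotation":[0,0,0.2]},{"translation":[-0.004,0,0.004],"rotation":[0,0,0.2]},{"translation":[-0.004,0,0.004],"rotation":[0,0,0.2]},{"translation":[-0.004,0,0.004],"rotation":[0,0,0.2]}]' --jaw 0.2

```text
t: 26.43
eef_pos: [0.5339, -0.0344, 0.1126]
ee_rot: [-3.141, -0.0, 2.695]
force: [1.1, 0.1, -0.1]
width: 0.035
gripper_force: 0.0
```

apply_moves --steps '[{"translation":[0,0,0],"rotation":[0,0,0]},{"translation":[0,0,0],"rotation":[0,0,0]},{"translation":[0,0,0],"rotation":[0,0,0]},{"translation":[0,0,0],"rotation":[0,0,0]},{"translation":[0,0,0],"rotation":[0,0,0]},{"translation":[0,0,0],"rotation":[0,0,0]},{"translation":[0,0,0],"rotation":[0,0,-0.1]},{"translation":[0,0,0],"rotation":[0,0,-0.2]},{"translation":[0,0,0],"rotation":[0,0,-0.3]},{"translation":[0,0,0],"rotation":[0,0,-0.4]}]' --jaw 1

```text
t: 27.27
eef_pos: [0.5341, -0.0347, 0.1129]
ee_rot: [-3.141, 0.001, 2.486]
force: [3.0, -2.9, -1.5]
width: 0.0191
gripper_force: 41.6
```

```bash
python3 - <<'E'
from station import *
s=get_state();print(s['eef_pos'],s['force'],s['moment'],s['ee_rot'],s['width'])
E
```

```text
[ 0.53413467 -0.03473055  0.1129211 ] [ 2.98681462 -2.94291046 -1.45435353] [-1.3287444  -1.02442885  1.37587609] [-3.14084081e+00  6.30701200e-04  2.48584601e+00] 0.019103612194350344
```

Stop confirmed. Now release and retreat upward.

apply_moves --steps '[{"translation":[0,0,0],"rotation":[0,0,0]},{"translation":[0,0,0],"rotation":[0,0,0]},{"translation":[0,0,0],"rotation":[0,0,0.1]},{"translation":[0,0,0],"rotation":[0,0,0.2]},{"translation":[0,0,0],"rotation":[0,0,0.3]},{"translation":[0,0,0],"rotation":[0,0,0.3]},{"translation":[0,0,0.08],"rotation":[0,0,0.3]},{"translation":[0,0,0.2],"rotation":[0,0,0.3]},{"translation":[0,0,0.34],"rotation":[0,0,0.3]},{"translation":[0,0,0.5],"rotation":[0,0,0.3]}]' --jaw 0

```text
t: 28.1
eef_pos: [0.5328, -0.0344, 0.238]
ee_rot: [-3.14, -0.003, 2.642]
force: [0.3, 0.4, -0.6]
width: 0.0439
gripper_force: 0.0
```

apply_moves --steps '[{"translation":[0,-0.1,0],"rotation":[0,0,0]},{"translation":[0,-0.2,0],"rotation":[0,0,0]},{"translation":[-0.05,-0.32,0],"rotation":[0,0,0]},{"translation":[-0.1,-0.44,0],"rotation":[0,0,0]},{"translation":[-0.15,-0.56,0],"rotation":[0,0,0]},{"translation":[-0.2,-0.68,0],"rotation":[0,0,0]},{"translation":[-0.2,-0.76,0],"rotation":[0,0,0]},{"translation":[-0.2,-0.8,0],"rotation":[0,0,0]},{"translation":[-0.2,-0.8,0],"rotation":[0,0,0]},{"translation":[-0.2,-0.8,0],"rotation":[0,0,0]}]'

```text
t: 28.93
eef_pos: [0.484, -0.2344, 0.2375]
ee_rot: [3.141, -0.001, 2.641]
force: [0.0, 0.2, 0.5]
width: 0.0436
gripper_force: 0.0
```

```bash
python3 - <<'E'
from h import *
S=grab_frame('scene');s=get_state();print(s['t'],s['eef_pos'],s['force'])
th=np.linspace(0,2*np.pi,90)
I=cv2.resize(S[150:300,180:340],(640,600),interpolation=cv2.INTER_CUBIC)
for z,c in((.128,(0,255,0)),(.091,(0,0,255))):
    P=np.c_[.536+.0625*np.cos(th),-.035+.0625*np.sin(th),z+0*th]
    q=((proj('scene',P)-[180,150]+.5)*4).astype(int); cv2.polylines(I,[q.reshape(-1,1,2)],True,c,1)
cv2.imwrite('pics/c8.png',I)
E
```

```text
28.9833 [ 0.48406981 -0.23394147  0.23750329] [ 0.72708765 -0.79305378 -0.32987031]
```

View pics/c8.png

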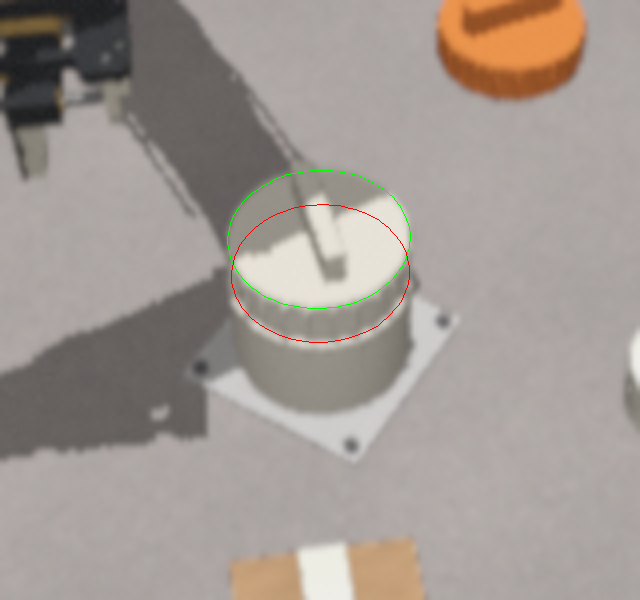

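The cap sits level, and its top and skirt match the outlines predicted for the home height (top edge bottom at (320,308), skirt bottom at (320,342)). The gripper is clear, so I'm handing in.

```bash
python3 -c "
from station import *
print(job_done())"
```

```text
the job is handed in; nothing more can be done
None
```

The cartridge is in the tub and the cap is screwed home and released. I handed the job in at about 29 s; the hand-in returned no verdict, but the last picture shows the cap level at the home height.

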